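# Uncouple the hold-down arm of a pump test bench

### The job

The pump on the test bench is held down by the red arm, whose coupler is latched on a ball. Take the latch's yellow knob, pull it out sideways, away from the arm and against its spring, until the latch is clear of the ball, then, still holding it out, lift the arm by the knob until the coupler is about 10 cm above its seat on the ball, and finish holding it there, still, by the knob. Leave the pump, gear, spanner and can where they are.

Things in the scene. Friction and masses are not known exactly. Their poses are not given: they have to be found in the camera images.
- bed: Fixed steel bed plate on the table, 130 (x) x 460 (y) x 25 mm, yaw varies; origin: centre of its underside. In its frame: hinge axis along x through y = -160, z = 120 mm (bracket 64 wide, top 140 mm); pump saddle in the middle; ball post at y = +100. A red arm, 34 mm wide, runs along +y from hinge to ball; its end is a dark coupler box 60 x 64 mm, top at z = 138.
- ball (a point): Centre of the 44 mm steel ball on the bed's post, at (0, 100, 105) mm in the bed's frame; fixed to the bed, axes as the bed's.
- coupler (a point): Centre of the coupler's socket, on the red arm, 260 mm from the hinge; coincides with the ball's centre while coupled. It rises on an arc about the hinge.
- knob_grip (a point): Point on the axis of the yellow latch knob at a good height to grip, 14 mm below the underside of its cap. With the latch in and the arm down it lies at (66, 100, 164.5) mm in the bed's frame. Axes as the arm's: x is the direction in which the latch is pulled (out, away from the arm), z along the knob, up.
- latch_knob: Yellow upright knob on the outer end of the latch bolt: round post 16 mm in diameter, 86 mm tall, under a flat cap 24 mm across and 10 mm thick (cap top 188.5 mm above the table when down). Origin at the centre of the post's foot, z up along the post. 28 mm are free between post and coupler side. The gripper can close on it in any horizontal direction.
- latch (a joint): Latch bolt, sliding along the bed's +x out from under the ball: 0 = fully in (latched), 0.018 m = fully out. The spring pulls it in, about 3.5 N at 0 and 10 N fully out, and shuts it when let go. The bolt is clear of the ball from about 0.009 m; until then the arm cannot rise more than about 2 mm.
- hold_arm (a joint): Hinge of the red arm (axis along the bed's x): 0 = down on the ball, positive lifts the coupler (0.39 rad = about 100 mm up), stop at 1.2. The hinge is free: the arm (0.4 to 0.8 kg, about 2 to 5 N at the knob) falls when let go. The knob turns about the hinge with the arm, so it leans back towards the hinge as it rises.
- pump: Bystander: dark injection pump, about 70 x 90 x 63 mm, 0.95 kg, loose in the saddle under the arm; origin at the centre of its underside.
- gear: Bystander: steel spur gear, 78 mm across, 22 mm thick, lying flat on the table; origin at the centre of its underside.
- spanner: Bystander: steel open-end spanner, 180 mm long, lying flat on the table; origin at the middle of its underside, length along its x.
- can: Bystander: closed upright can with a blue label, 60 mm across, 100 mm tall; origin at the centre of its underside.

How it is judged:
By the outcome, as a careful person would: the job done as asked, in the order asked, and still so for the second after the job is handed in, while the arm keeps its last pose, push and grip.
It also fails if it takes over 35 s, if anything falls off the work surface, if the arm or the gripper's body presses on something with over 40 N, if the wrist force passes 120 N, or if a joint passes its speed limit or range.

### The arm

A 6-joint arm with a two-finger parallel gripper is mounted at the origin on the work surface. World frame = base frame: x ahead of the robot, y to its left, z up, the work surface at z = 0. Lengths are in m, angles in rad, forces in N, time in s.
With the tool pointing down it reaches from about 0.275 to 0.975 m from the base axis. Payload 8.4 kg.
Tool frame: the origin (TCP) lies midway between the tips of the shut fingers; the grasp point (between the pads) lies 19 mm behind it (arm.pinch_z is the distance from the TCP to the grasp point, in m); z points along the fingers, y is the line along which they close (so a half turn about z gives the same grasp; the last joint's range is limited). The gripper opens to 92 mm and grips with 3 to 60 N. Pads are 20 mm wide; open, the fingers measure 128 mm over their backs; the gripper's body (75 mm by 189 mm) begins 69 mm behind the grasp point.
Start: joints at [1.255, 0.353, 1.633, -0, 1.155, -0.002], TCP at [0.193, 0.594, 0.215] pointing down, gripper open.
Joint ranges: [-2.63, 2.63], [-0.92, 2.1], [0.06, 2.66], [-1.3, 4.44], [0, 2.69], [-3.02, 3.02]. Speed limits (rad/s): [2.22, 2.22, 2.79, 3.14, 3.14, 3.14].

### API

Orientations are given as a unit quaternion [w, x, y, z].
In Python, from rig import arm, optics, workorder gives the robot as it stands.
- The arm moves only by the tool jog_arm, never from a script. Its argument "increments" is a list of rows, each a list of 7 numbers: the turn, a rotation vector about the tool's x, y, z normalised to -1 to 1, where 1 is 360 degrees, then the shift along the tool's x, y, z normalised to -1 to 1, where 1 is 0.5 m, then the gripper's target within -1 to 1 (fully open at 1, half-way at 0, shut at -1). A call has 1 to 10 rows; each row is the pose to reach, as a shift and turn from the pose commanded when the call began, along the tool's axes at that moment, turning the shorter way round; what a row does not reach only later rows make up. A row lasts 1/10 s, in which the tool goes at most 50 mm and 8.59 degrees, less where a joint would pass 70% of its speed; a pose out of reach is approached as far as the arm can. A call with a number of a shift or a turn outside -1 to 1 is refused whole. A call with a gripper value outside its range is refused whole. The fingers move at their own pace and stop on an object; "grip_force" is the grip in N (left out, the last holds). Time passes only in rows, so rows that repeat a pose let the fingers close. It gives the time, the measured TCP pose, the force, the opening and the grip force at its end, in the units of the state.
- arm.sense(): the state, without advancing time (a new reading comes with each control period).
- optics.camera(name): name is "side" or "top" or "wrist"; returns a dict with "frame" (420x560x3 uint8, blue, green, red), "intrinsics" (3x3 intrinsics, pixels), "k1" (the pictures are not rectified: a ray, as slopes to the right and down, at radius r is drawn at 1 + k1 r^2 times it, then the intrinsics apply), "pose" (4x4, takes a point from camera to world coordinates); the wrist camera has in their place "mount" (4x4, takes a point from camera to tool coordinates, whose origin is the TCP and whose axes are the flange's). Camera axes: x right, y down, z forward; pixel columns grow to the right and rows downward; lengths in m; the calibration is good to about 2 mm. A picture is of the moment at which its call begins: read the wrist's pose just before it. There is no depth.
- workorder.job_done(): hands the job in; it is judged then, once.
Trained networks look in a picture, given as the dict that the camera call returned (one of the last four; its "shot" number tells which), for a name from the list of things; names that differ only in an ending like _2 or _b are one class to them, and where a whole thing is asked for, a point or a joint stands for the part that bears it (a point fixed in the world has none). Each returns a list of dicts, best first, with "conf" (0 to 1); they miss things now and then, are a little off and sometimes report something else, mostly with a low value. They report only what shows in the picture. A call takes as long as a camera call.
- optics.spot_in(picture, thing): "location" ([x, y, z] in m, in world coordinates, good to about 4 mm: the middle of the surface that is visible of it).
- optics.trace(picture, thing): "region" (420x560 bool, what is visible of it).
- optics.spot_point(picture, thing): "location" ([x, y, z] in m, in world coordinates, good to about 4 mm: a listed point, or the origin of a listed thing).
The state is a dict: "t": time; "joint_positions": joint angles; "qvel": joint speeds; "joint_efforts": joint torques, N m; "tcp_pos": TCP position; "tcp_rot": TCP orientation; "contact_force": force on the tool from outside, world axes, zero at the start; "wrist_torque": the same for the moment, N m; "opening": finger opening in m; "finger_force": force on a finger pad.
Only numpy, scipy, OpenCV 4.12 (cv2) and the standard library are available. Lean on these libraries where they do the work, as an engineer would, in place of code of your own. Each camera call takes 0.05 s, during which the arm holds its last target. There are 200 camera calls.

## Working session

There is one attempt and no reset: what is moved stays moved. The work goes in short steps, Python scripts to look and compute and a tool call to move; the robot and the scene stay as the last step left them, time stands still between calls to the robot, and variables do not carry over. Pictures are saved under pics/ and viewed, at most 10 in all, crops included, and the job is handed in when it is done.

Besides the shell and the picture viewer there is one more tool, called after ">>>" in YAML: its name, and indented under it one key for each argument. jog_arm: Moves the arm, as the interface text tells. Its arguments: {"type":"object","properties":{"increments":{"type":"array"},"grip_force":{"type":"number"}},"required":["increments"]}

```bash
mkdir -p pics; python3 - <<'E'
from rig import arm, optics
import numpy as np, cv2
s=arm.sense(); print({k:np.round(v,3).tolist() for k,v in s.items()}, arm.pinch_z)
ims=[]
for c in ["side","top"]:
    p=optics.camera(c); ims.append(p["frame"])
    for n in ["knob_grip","latch_knob","coupler","ball","bed","can","gear","pump","spanner"]:
        r=optics.spot_point(p,n)
        print(c,n,[(np.round(d["location"],4).tolist(),round(d["conf"],2)) for d in r[:2]])
im=np.vstack(ims); cv2.imwrite("pics/a.png",cv2.resize(np.hstack(ims),(800,300)))
E
```

```text
{'t': 0.0, 'joint_positions': [1.255, 0.354, 1.634, -0.0, 1.155, -0.002], 'qvel': [-0.001, -0.001, 0.001, -0.0, 0.001, -0.002], 'joint_efforts': [-0.001, -59.381, -33.422, 0.07, 0.023, -0.0], 'tcp_pos': [0.193, 0.594, 0.214], 'tcp_rot': [-0.0, 0.156, 0.988, -0.001], 'contact_force': [0.585, 0.038, 0.261], 'wrist_torque': [0.026, -0.079, -0.059], 'finger_force': 0.0, 'opening': 0.092} 0.0187
side knob_grip [([0.5554, -0.0639, 0.1647], 0.65)]
side latch_knob [([0.5509, -0.0628, 0.0947], 0.5)]
side coupler [([0.485, -0.0805, 0.1056], 0.65), ([0.6887, -0.2314, 0.0015], 0.34)]
side ball [([0.4851, -0.0795, 0.1064], 0.89)]
side bed [([0.512, -0.1753, -0.0003], 0.86)]
side can [([0.4625, 0.1424, -0.0011], 0.74)]
side gear [([0.6396, 0.0024, 0.002], 0.81)]
side pump [([0.5132, -0.2056, 0.0381], 0.86)]
side spanner [([0.6885, -0.2333, 0.0013], 0.62)]
top knob_grip [([0.5491, -0.0636, 0.0909], 0.71), ([0.5538, -0.0718, 0.1686], 0.65)]
top latch_knob [([0.643, 0.0038, 0.0005], 0.71), ([0.5486, -0.0617, 0.0923], 0.5)]
top coupler [([0.4852, -0.0799, 0.1018], 0.67)]
top ball [([0.489, -0.0764, 0.0977], 0.85)]
top bed [([0.5048, -0.1784, -0.002], 0.84)]
top can [([0.5063, -0.174, -0.0021], 0.68), ([0.4607, 0.138, 0.0016], 0.59)]
top gear [([0.6469, 0.002, 0.001], 0.58)]
top pump [([0.5183, -0.2055, 0.035], 0.9)]
top spanner [([0.6848, -0.2319, 0.0004], 0.63)]
```

View pics/a.png

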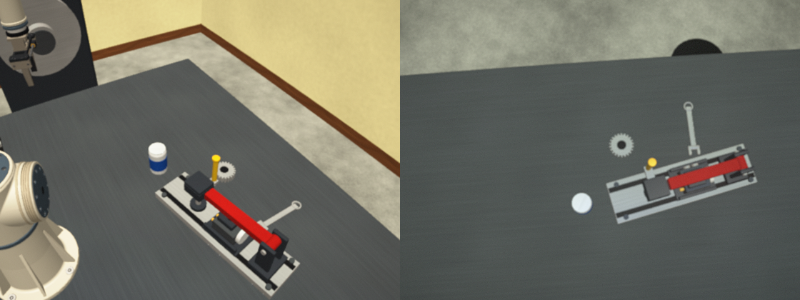

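The side view (left) and top view (right) show the yellow knob beside the coupler, at about (216,158) and (652,162). The fingers can straddle it from above, closing along the latch's pull direction. I'll refine the yaw and knob position from colour, then plan the approach.

```bash
cat > h.py <<'E'
from rig import arm, optics
import numpy as np, cv2
from scipy.spatial.transform import Rotation as R
def ray(p,uv):
    K=np.array(p["intrinsics"]);k=p["k1"]
    d=(np.array(uv,float)-K[:2,2])/[K[0,0],K[1,1]]; s=d.copy()
    for _ in range(20): s=d/(1+k*(s@s))
    T=np.array(p["pose"]); v=T[:3,:3]@np.r_[s,1]
    return T[:3,3],v/np.linalg.norm(v)
def onz(p,uv,z):
    o,v=ray(p,uv); return o+v*(z-o[2])/v[2]
def pose():
    s=arm.sense(); q=np.array(s["tcp_rot"]); return np.array(s["tcp_pos"]),R.from_quat(q[[1,2,3,0]])
def row(p,r,p0=None,r0=None):
    if p0 is None: p0,r0=pose()
    return np.round(np.r_[(r0.inv()*r).as_rotvec()/(2*np.pi), r0.inv().apply(p-p0)/.5],4).tolist()
def down(yaw): # tool z down, tool y at given yaw
    y=np.array([np.cos(yaw),np.sin(yaw),0]);z=np.array([0,0,-1.]);return R.from_matrix(np.c_[np.cross(y,z),y,z])
E
python3 - <<'E'
from h import *
P={c:optics.camera(c) for c in["side","top"]}
for c,p in P.items():
    hsv=cv2.cvtColor(p["frame"],cv2.COLOR_BGR2HSV)
    m=cv2.inRange(hsv,(20,150,100),(34,255,255)); n,l,st,ce=cv2.connectedComponentsWithStats(m)
    print(c,"yellow",[(st[i].tolist(),ce[i].round(1).tolist()) for i in range(1,n) if st[i,4]>8])
    if c=="top":
        red=cv2.inRange(hsv,(0,150,60),(8,255,255)); pts=cv2.findNonZero(red).reshape(-1,2)
        w=np.array([onz(p,u,.125)[:2] for u in pts[::3]],np.float32)
        rc=cv2.minAreaRect(w);print("red",rc)
        vx=cv2.fitLine(w,cv2.DIST_L2,0,.01,.01).ravel();print(vx,np.degrees(np.arctan2(vx[1],vx[0])))
        for n in ["bed"]:
            for t in optics.trace(p,n)[:1]:
                m=t["region"].astype(np.uint8); pts=cv2.findNonZero(m).reshape(-1,2)
                w=np.array([onz(p,u,.025)[:2] for u in pts[::3]],np.float32);print(n,cv2.minAreaRect(w))
        # cap: disc centre estimate at z=.1885
        for i in range(1,l.max()+1):
            if st[i,4]>20: print("cap?",onz(p,ce[i],.1885).round(4))
np.save("P.npy",P,allow_pickle=True)
u=np.load("P.npy",allow_pickle=True).item()
f=np.hstack([cv2.resize(u[c]["frame"][a:a+60,b:b+80],(400,300),interpolation=0) for c,a,b in [("side",205,265),("top",195,320)]])
cv2.imwrite("pics/b.png",f)
E
```

```text
side yellow [([297, 217, 12, 37, 282], [301.0, 233.1])]
top yellow [([346, 221, 13, 16, 138], [351.7, 228.1]), ([393, 263, 4, 4, 12], [394.4, 264.9])]
red ((0.51802659034729, -0.22955790162086487), (0.03751996532082558, 0.2335699498653412), 12.863422393798828)
[ 0.21353468 -0.9769355   0.5188495  -0.23048103] -77.67042
bed ((0.5240634679794312, -0.17438046634197235), (0.16663603484630585, 0.46782827377319336), 12.104397773742676)
cap? [ 0.5477 -0.0621  0.1885]
```

View pics/b.png

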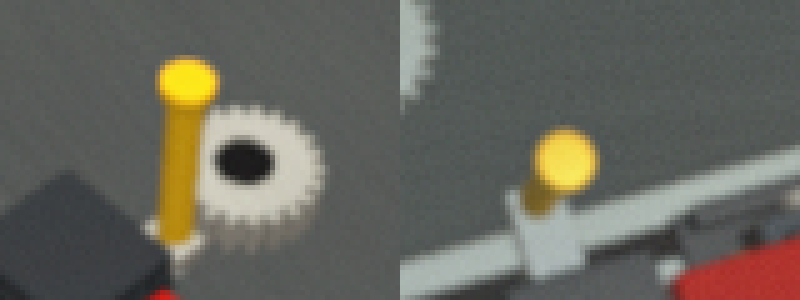

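The crops show the cap centre at about side pixel (302.4,220.8) and top pixel (352.8,226.7).

```bash
python3 - <<'E'
from h import *
P=np.load("P.npy",allow_pickle=True).item()
a=onz(P["side"],(302.4,220.8),.1885);b=onz(P["top"],(352.8,226.7),.1885);print(a,b)
k=(a+b)/2
yaw=np.radians(12.5);r=down(yaw)
p0,r0=pose()
print(row(np.r_[k[:2],.25],r,p0,r0),(r0.inv()*r).magnitude()*57.3,np.linalg.norm(np.r_[k[:2],.25]-p0))
print(row(np.r_[k[0]-.05,.3,.25],r,p0,r0))
E
```

```text
[ 0.55058279 -0.06667855  0.1885    ] [ 0.55022863 -0.06459229  0.1885    ]
[-0.0, -0.0, 0.1653, -1.0876, -1.0351, -0.0708] 59.52619967681846 0.7515392331503148
[-0.0, -0.0, 0.1653, -0.7668, -0.3704, -0.0708]
```

>>> jog_arm:
  increments:
    - [0, 0, 0.165, -0.77, -0.37, -0.07, 0.1]
    - [0, 0, 0.165, -0.77, -0.37, -0.07, 0.1]
    - [0, 0, 0.165, -0.77, -0.37, -0.07, 0.1]
    - [0, 0, 0.165, -0.77, -0.37, -0.07, 0.1]
    - [0, 0, 0.165, -0.77, -0.37, -0.07, 0.1]
    - [0, 0, 0.165, -0.77, -0.37, -0.07, 0.1]
    - [0, 0, 0.165, -0.77, -0.37, -0.07, 0.1]
    - [0, 0, 0.165, -0.77, -0.37, -0.07, 0.1]
    - [0, 0, 0.165, -0.77, -0.37, -0.07, 0.1]
    - [0, 0, 0.165, -0.77, -0.37, -0.07, 0.1]

```text
t: 2.15
tcp_pos: [0.5046, 0.2972, 0.25]
tcp_rot: [0.001, 0.627, 0.779, 0.0]
contact_force: [-1.4, 1.2, 0.3]
opening: 0.0505
finger_force: 0.0
```

```bash
python3 - <<'E'
from h import *
p,r=pose();s=arm.sense();print(s["t"],p,s["opening"],r.as_matrix().round(3))
print(row(np.array([.5504,-.0656,.25]),down(np.radians(12.5))))
E
```

```text
2.15 [0.50461889 0.29719583 0.24997928] 0.050469432042141986 [[-0.215  0.977  0.001]
 [ 0.977  0.215 -0.   ]
 [-0.001  0.001 -1.   ]]
[0.0002, 0.0001, -0.0003, -0.7283, -0.0665, 0.0002]
```

>>> jog_arm:
  increments:
    - [0, 0, 0, -0.728, -0.066, 0, 0.1]
    - [0, 0, 0, -0.728, -0.066, 0, 0.1]
    - [0, 0, 0, -0.728, -0.066, 0, 0.1]
    - [0, 0, 0, -0.728, -0.066, 0, 0.1]
    - [0, 0, 0, -0.728, -0.066, 0, 0.1]
    - [0, 0, 0, -0.728, -0.066, 0, 0.1]
    - [0, 0, 0, -0.728, -0.066, 0, 0.1]
    - [0, 0, 0, -0.728, -0.066, 0, 0.1]
    - [0, 0, 0, -0.728, -0.066, 0, 0.1]
    - [0, 0, 0, -0.728, -0.066, 0, 0.1]

```text
t: 3.15
tcp_pos: [0.5491, -0.0616, 0.2494]
tcp_rot: [-0.0, 0.625, 0.78, 0.0]
contact_force: [0.4, 0.7, -0.8]
opening: 0.0505
finger_force: 0.0
```

```bash
python3 - <<'E'
from h import *
p0,r0=pose();w=optics.camera("wrist");M=np.array(w["mount"])
T=np.eye(4);T[:3,:3]=r0.as_matrix();T[:3,3]=p0;w["pose"]=T@M
print(p0,arm.sense()["opening"],M.round(3))
cv2.imwrite("pics/w.png",w["frame"])
hsv=cv2.cvtColor(w["frame"],cv2.COLOR_BGR2HSV);m=cv2.inRange(hsv,(20,150,100),(34,255,255))
n,l,st,ce=cv2.connectedComponentsWithStats(m)
for i in range(1,n):
    if st[i,4]>50: print(st[i],ce[i],onz(w,ce[i],.1885))
for n in["knob_grip","latch_knob","ball"]:print(n,[(np.round(d["location"],4),d["conf"]) for d in optics.spot_point(w,n)[:2]])
np.save("W.npy",w,allow_pickle=True)
E
```

```text
[ 0.54909144 -0.06158467  0.24940363] 0.050704616892586624 [[-0.    -0.971 -0.238  0.066]
 [ 1.    -0.     0.001  0.001]
 [-0.001 -0.238  0.971 -0.169]
 [ 0.     0.     0.     1.   ]]
[ 261  195   34   51 1124] [277.28024911 222.40658363] [ 0.55099682 -0.05901218  0.1885    ]
[230 262   9  13  95] [233.83157895 268.21052632] [ 0.52810697 -0.09903958  0.1885    ]
[131 295  27  70 601] [141.03494176 330.57404326] [ 0.46860843 -0.16510347  0.1885    ]
[392 295  27  70 592] [408.15709459 329.21790541] [ 0.66672632 -0.11965072  0.1885    ]
[192 388  37   3  54] [211.37037037 389.27777778] [ 0.53006495 -0.2057114   0.1885    ]
knob_grip [(array([ 0.5516, -0.0635,  0.1637]), 0.57)]
latch_knob []
ball []
```

View pics/w.png

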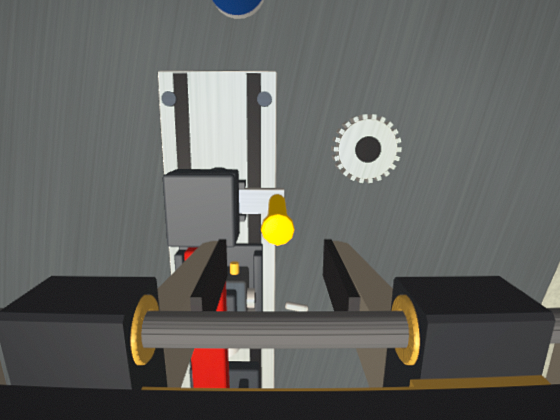

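The wrist view shows the cap at (278,229) between the fingers, and the bed edges run vertically, so the yaw is right. Next I'll compute the descent.

```bash
python3 - <<'E'
from h import *
w=np.load("W.npy",allow_pickle=True).item();k=onz(w,(278,229),.1885);print(k)
p0,r0=pose();print(row(np.r_[(k[:2]+[.5504,-.0656])/2,.1465],down(np.radians(12.5))),p0)
E
```

```text
[ 0.55253069 -0.06354222  0.1885    ]
[-0.0, -0.0, 0.0006, -0.0077, 0.0028, 0.2062] [ 0.54926841 -0.06117404  0.24960101]
```

>>> jog_arm:
  increments:
    - [0, 0, 0, -0.008, 0.003, 0, 0.1]
    - [0, 0, 0, -0.008, 0.003, 0.06, 0.1]
    - [0, 0, 0, -0.008, 0.003, 0.12, 0.1]
    - [0, 0, 0, -0.008, 0.003, 0.18, 0.1]
    - [0, 0, 0, -0.008, 0.003, 0.206, 0.1]
    - [0, 0, 0, -0.008, 0.003, 0.206, 0.1]
    - [0, 0, 0, -0.008, 0.003, 0.206, 0.1]

```text
t: 4.05
tcp_pos: [0.5524, -0.0663, 0.1474]
tcp_rot: [0.0, 0.625, 0.781, 0.0]
contact_force: [-0.6, -0.8, 0.3]
opening: 0.0505
finger_force: 0.0
```

```bash
python3 - <<'E'
from h import *
p0,r0=pose();print(p0,row(np.array([.5515,-.0646,.146]),down(np.radians(12.5))))
w=optics.camera("wrist");cv2.imwrite("pics/w2.png",w["frame"])
E
```

```text
[ 0.55238618 -0.06625048  0.14743542] [0.0001, 0.0, 0.0004, 0.0036, -0.001, 0.0029]
```

View pics/w2.png

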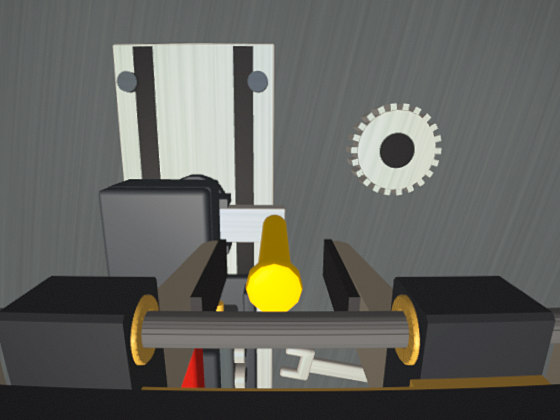

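The wrist view has the cap at (273,288), centred between the fingers.

```bash
python3 - <<'E'
from h import *
p0,r0=pose();w=optics.camera("wrist")
T=np.eye(4);T[:3,:3]=r0.as_matrix();T[:3,3]=p0;w["pose"]=T@np.array(w["mount"])
k=onz(w,(273.5,287),.1885);print(k,"in tool",r0.inv().apply(k-p0))
E
```

```text
[ 0.55206989 -0.06322455  0.1885    ] in tool [ 0.00316285  0.00011045 -0.04056035]
```

>>> jog_arm:
  increments:
    - [0, 0, 0, 0.006, 0, 0.002, 0.1]
    - [0, 0, 0, 0.006, 0, 0.002, 0.1]
    - [0, 0, 0, 0.006, 0, 0.002, -1]
    - [0, 0, 0, 0.006, 0, 0.002, -1]
    - [0, 0, 0, 0.006, 0, 0.002, -1]
    - [0, 0, 0, 0.006, 0, 0.002, -1]
    - [0, 0, 0, 0.006, 0, 0.002, -1]
    - [0, 0, 0, 0.006, 0, 0.002, -1]
  grip_force: 35

```text
t: 4.95
tcp_pos: [0.5513, -0.0634, 0.1456]
tcp_rot: [0.0, 0.625, 0.781, 0.0]
contact_force: [1.3, 0.3, -0.6]
opening: 0.0225
finger_force: 35.0
```

>>> jog_arm:
  increments:
    - [0, 0, 0, 0, 0, 0, -1]
    - [0, 0, 0, 0, 0, 0, -1]
    - [0, 0, 0, 0, 0, 0, -1]
    - [0, 0, 0, 0, 0, 0, -1]

```text
t: 5.35
tcp_pos: [0.5513, -0.0633, 0.1457]
tcp_rot: [0.0, 0.625, 0.781, 0.0]
contact_force: [2.2, 1.1, -0.5]
opening: 0.0228
finger_force: 35.0
```

```bash
python3 - <<'E'
from h import *
p0,r0=pose();print(p0,arm.sense()["contact_force"])
w=optics.camera("side");cv2.imwrite("pics/s3.png",cv2.resize(w["frame"][150:300,220:370],(600,600),interpolation=2))
E
```

```text
[ 0.55128821 -0.06334924  0.14566582] [ 2.24978465  1.09177614 -0.46401802]
```

View pics/s3.png

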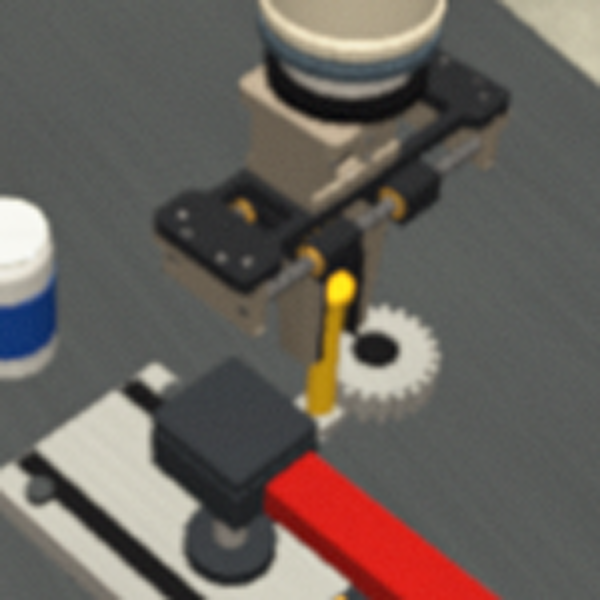

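The side crop shows the fingers at the knob, with the cap at about (342,288) half hidden by the near finger. An opening of 22.8 mm doesn't match the 16 mm post, so I'll check from the wrist camera.

```bash
python3 - <<'E'
from h import *
p0,r0=pose();w=optics.camera("wrist")
K=np.array(w["intrinsics"]);M=np.linalg.inv(np.array(w["mount"]))
def proj(t):
    c=M@np.r_[t,1];s=c[:2]/c[2];s=s*(1+w["k1"]*(s@s));return (K[:2,:2]@s+K[:2,2]).round(0)
for t in [(0,0,0),(0,0,-.0187),(0,0,-.043),(.01,.011,0),(.01,.011,-.0187),(.01,.011,-.043)]:print(t,proj(t))
print(arm.sense()["joint_positions"],arm.sense()["wrist_torque"])
cv2.imwrite("pics/w4.png",cv2.resize(w["frame"][180:400,140:420],(800,628))[:600])
E
```

```text
(0, 0, 0) [274. 258.]
(0, 0, -0.0187) [273. 272.]
(0, 0, -0.043) [273. 297.]
(0.01, 0.011, 0) [295. 239.]
(0.01, 0.011, -0.0187) [297. 252.]
(0.01, 0.011, -0.043) [301. 274.]
[-1.17203523e-01  3.22576537e-01  1.84915864e+00  1.02625348e-04
  9.69386167e-01 -3.37504624e-01] [ 0.09371857 -0.43230306  0.00374507]
```

View pics/w4.png

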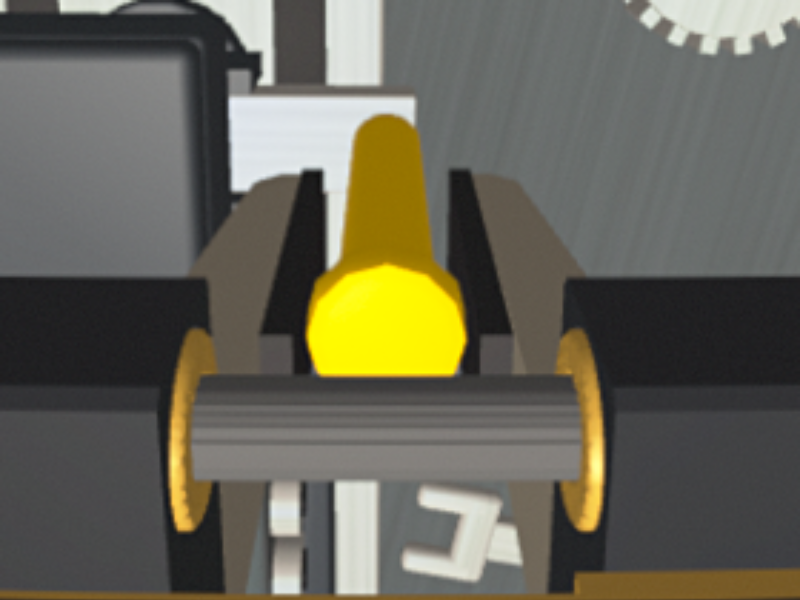

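The wrist crop shows the pads centred but closed on the wide cap at (387,335), clear of the post at (387,200). I'll open slightly, go 7 mm lower and close again on the post.

>>> jog_arm:
  increments:
    - [0, 0, 0, 0, 0, 0, -0.3]
    - [0, 0, 0, 0, 0, 0, -0.3]
    - [0, 0, 0, 0, 0, 0.014, -0.3]
    - [0, 0, 0, 0, 0, 0.014, -0.3]
    - [0, 0, 0, 0, 0, 0.014, -1]
    - [0, 0, 0, 0, 0, 0.014, -1]
    - [0, 0, 0, 0, 0, 0.014, -1]
    - [0, 0, 0, 0, 0, 0.014, -1]
    - [0, 0, 0, 0, 0, 0.014, -1]
  grip_force: 35

```text
t: 6.35
tcp_pos: [0.5512, -0.0633, 0.1386]
tcp_rot: [0.0, 0.625, 0.781, 0.0]
contact_force: [1.4, 1.0, -3.5]
opening: 0.0226
finger_force: 35.0
```

Still on the cap. The coupler side is 36 mm from the knob axis, so narrow fingers fit beside it and I can go deeper.

>>> jog_arm:
  increments:
    - [0, 0, 0, 0, 0, 0, -0.36]
    - [0, 0, 0, 0, 0, 0, -0.36]
    - [0, 0, 0, 0, 0, 0.01, -0.36]
    - [0, 0, 0, 0, 0, 0.02, -0.36]
    - [0, 0, 0, 0, 0, 0.028, -0.36]
    - [0, 0, 0, 0, 0, 0.028, -0.36]
    - [0, 0, 0, 0, 0, 0.028, -1]
    - [0, 0, 0, 0, 0, 0.028, -1]
    - [0, 0, 0, 0, 0, 0.028, -1]
    - [0, 0, 0, 0, 0, 0.028, -1]
  grip_force: 35

```text
t: 7.35
tcp_pos: [0.5512, -0.0634, 0.1246]
tcp_rot: [0.0, 0.625, 0.781, 0.0]
contact_force: [3.0, 0.2, -3.3]
opening: 0.0222
finger_force: 35.0
```

```bash
python3 - <<'E'
from h import *
w=optics.camera("wrist")
cv2.imwrite("pics/w5.png",cv2.resize(w["frame"][180:390,140:420],(800,600)))
E
```

```text
(no output)
```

View pics/w5.png

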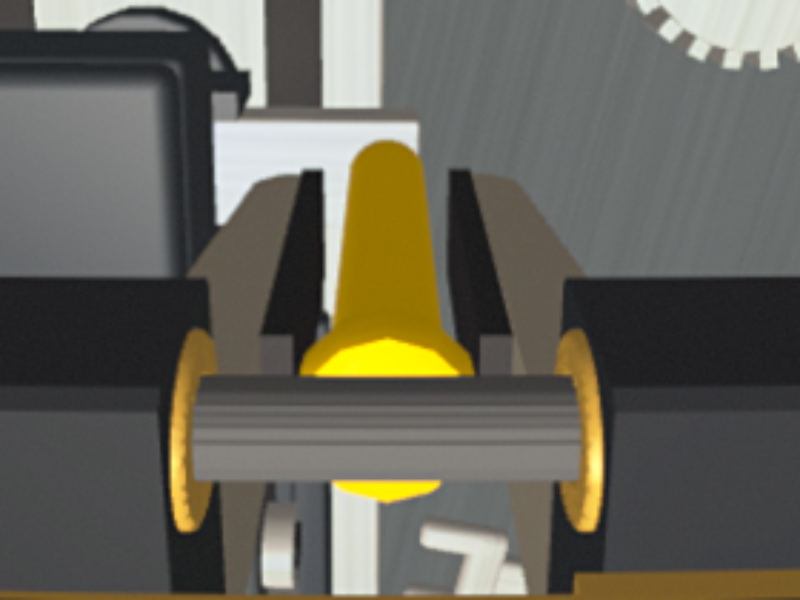

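The view shows only the very top of the pads still touching the cap at (387,360); the post sits free between them. 10 mm more should clear it.

>>> jog_arm:
  increments:
    - [0, 0, 0, 0, 0, 0, -0.36]
    - [0, 0, 0, 0, 0, 0, -0.36]
    - [0, 0, 0, 0, 0, 0.01, -0.36]
    - [0, 0, 0, 0, 0, 0.02, -0.36]
    - [0, 0, 0, 0, 0, 0.02, -0.36]
    - [0, 0, 0, 0, 0, 0.02, -1]
    - [0, 0, 0, 0, 0, 0.02, -1]
    - [0, 0, 0, 0, 0, 0.02, -1]
    - [0, 0, 0, 0, 0, 0.02, -1]
    - [0, 0, 0, 0, 0, 0.02, -1]
  grip_force: 35

```text
t: 8.4
tcp_pos: [0.5513, -0.0633, 0.1146]
tcp_rot: [0.0, 0.625, 0.781, 0.0]
contact_force: [2.7, 1.0, -3.5]
opening: 0.0156
finger_force: 35.0
```

The opening is now 15.6 mm, so the pads are on the post. Next I pull along tool +y by 15 mm.

>>> jog_arm:
  increments:
    - [0, 0, 0, 0, 0.006, 0, -1]
    - [0, 0, 0, 0, 0.012, 0, -1]
    - [0, 0, 0, 0, 0.018, 0, -1]
    - [0, 0, 0, 0, 0.024, 0, -1]
    - [0, 0, 0, 0, 0.03, 0, -1]
    - [0, 0, 0, 0, 0.03, 0, -1]
    - [0, 0, 0, 0, 0.03, 0, -1]
  grip_force: 40

```text
t: 9.1
tcp_pos: [0.5642, -0.0605, 0.1143]
tcp_rot: [-0.001, 0.625, 0.781, -0.001]
contact_force: [-7.7, -3.4, 3.5]
opening: 0.0155
finger_force: 40.0
```

```bash
python3 - <<'E'
from h import *
p0,r0=pose();s=arm.sense();print(p0,r0.inv().apply(s["contact_force"]))
yaw=np.radians(12.5);ex=np.array([np.cos(yaw),np.sin(yaw),0]);ey=np.array([-ex[1],ex[0],0])
# hinge: 260 mm back along -y from the knob axis, z=.12
h=p0-.260*ey; h[2]=.12
for a in np.linspace(.05,.40,8):
    Q=R.from_rotvec(ex*a); print(round(a,2),row(h+Q.apply(p0-h),Q*r0,p0,r0))
E
```

```text
[ 0.56418183 -0.06049835  0.11433333] [-1.67409941 -8.24474036 -3.4694265 ]
0.05 [-0.0, 0.008, -0.0, -0.0001, -0.0001, -0.026]
0.1 [-0.0, 0.0159, -0.0001, -0.0015, -0.0002, -0.052]
0.15 [-0.0001, 0.0239, -0.0001, -0.0041, -0.0003, -0.0778]
0.2 [-0.0001, 0.0318, -0.0001, -0.0081, -0.0004, -0.1035]
0.25 [-0.0001, 0.0398, -0.0001, -0.0133, -0.0005, -0.129]
0.3 [-0.0001, 0.0477, -0.0002, -0.0199, -0.0006, -0.1542]
0.35 [-0.0001, 0.0557, -0.0002, -0.0276, -0.0007, -0.179]
0.4 [-0.0001, 0.0637, -0.0002, -0.0366, -0.0008, -0.2034]
```

It pulled out about 13 mm at about 8 N, which fits the spring, so the latch is clear. Next I lift on the arc, keeping the outward pull.

>>> jog_arm:
  increments:
    - [0, 0.008, 0, 0, 0, -0.026, -1]
    - [0, 0.016, 0, -0.0015, 0, -0.052, -1]
    - [0, 0.024, 0, -0.004, 0, -0.078, -1]
    - [0, 0.032, 0, -0.008, 0, -0.1035, -1]
    - [0, 0.04, 0, -0.0133, 0, -0.129, -1]
    - [0, 0.048, 0, -0.02, 0, -0.154, -1]
    - [0, 0.056, 0, -0.0276, 0, -0.179, -1]
    - [0, 0.062, 0, -0.035, 0, -0.198, -1]
    - [0, 0.062, 0, -0.035, 0, -0.198, -1]
    - [0, 0.062, 0, -0.035, 0, -0.198, -1]
  grip_force: 40

```text
t: 10.1
tcp_pos: [0.568, -0.0772, 0.2133]
tcp_rot: [-0.153, 0.613, 0.766, 0.12]
contact_force: [-7.4, 1.9, 0.9]
opening: 0.0155
finger_force: 40.0
```

```bash
python3 - <<'E'
from h import *
s=arm.sense();p,r=pose();print(p,s["contact_force"],s["opening"],r.as_matrix()[:,2])
w=optics.camera("side")
for n in["coupler","knob_grip","pump","can","gear","spanner"]:print(n,[(np.round(d["location"],4),round(d["conf"],2)) for d in optics.spot_point(w,n)[:2]])
t=optics.camera("top");print([(np.round(d["location"],4),d["conf"]) for d in optics.spot_point(t,"coupler")[:2]])
cv2.imwrite("pics/s6.png",cv2.resize(w["frame"][120:330,190:470],(800,600)))
E
```

```text
[ 0.56801051 -0.07717067  0.21329368] [-7.40950373  1.92493965  0.85191774] 0.015519354082794914 [-0.08619911  0.37165488 -0.92436051]
coupler [(array([ 0.4911, -0.0902,  0.2045]), 0.57)]
knob_grip []
pump [(array([ 0.514 , -0.208 ,  0.0357]), 0.77)]
can [(array([ 0.4658,  0.1427, -0.0022]), 0.77)]
gear [(array([0.64  , 0.0012, 0.0025]), 0.86)]
spanner []
[(array([ 0.4935, -0.092 ,  0.202 ]), 0.6)]
```

View pics/s6.png

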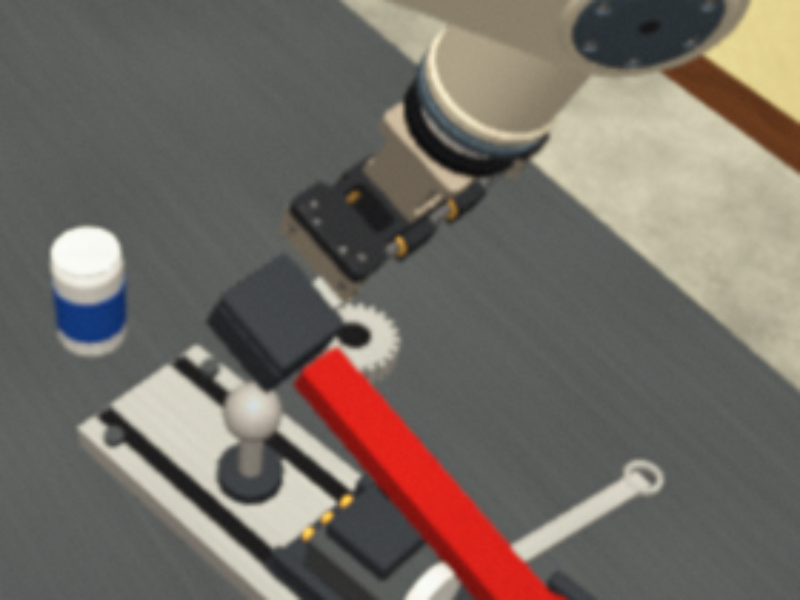

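The picture shows the coupler at (275,320) raised clear of the bare ball at (252,410), with the gripper still on the knob. The coupler's z is about 0.203, which is 98 mm up. I'll let it settle, then hand in.

>>> jog_arm:
  increments:
    - [0, 0, 0, 0, 0, 0, -1]
    - [0, 0, 0, 0, 0, 0, -1]
    - [0, 0, 0, 0, 0, 0, -1]
    - [0, 0, 0, 0, 0, 0, -1]
    - [0, 0, 0, 0, 0, 0, -1]
    - [0, 0, 0, 0, 0, 0, -1]
    - [0, 0, 0, 0, 0, 0, -1]
    - [0, 0, 0, 0, 0, 0, -1]

```text
t: 11.35
tcp_pos: [0.568, -0.0771, 0.2131]
tcp_rot: [-0.152, 0.613, 0.766, 0.12]
contact_force: [-9.0, 0.0, -0.3]
opening: 0.0156
finger_force: 40.0
```

```bash
python3 - <<'E'
from h import *
from rig import workorder
s=arm.sense();print(s["tcp_pos"],s["contact_force"],s["opening"],np.abs(s["qvel"]).max())
z=[d["location"][2] for c in("side","top") for d in optics.spot_point(optics.camera(c),"coupler")[:1]];print(z)
if s["opening"]>.014 and all(v>.18 for v in z): print(workorder.job_done())
E
```

```text
[ 0.56797873 -0.07706225  0.21310768] [-8.9720755   0.03197559 -0.34349355] 0.015563961300731764 0.0021916909940022503
[0.2039, 0.2002]
the job is handed in; nothing more can be done
None
```

The latch was pulled clear and the arm lifted by the knob. I handed the job in with the coupler held still about 97 mm above the ball, measured from both cameras; the pump, gear and can had not moved, but the spanner was not detected in the last position check.

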